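# Stack the tool tins and pin them together

### The arm

A 7-joint arm with a two-finger parallel gripper is mounted at the origin on the work surface. World frame = base frame: x ahead of the robot, y to its left, z up, the work surface at z = 0. Lengths are in m, angles in rad, forces in N, time in s.
With the tool pointing down it reaches from about 0.4 to 0.75 m from the base axis. Payload 19.5 kg.
Tool frame: the origin (TCP) lies at the very end of the fingers, on their centre line; the grasp point (between the pads) lies ctrl.tcp_to_grasp behind it (ctrl.tcp_to_grasp is the distance from the TCP to the grasp point, in m); z points along the fingers, y is the line along which they close (so a half turn about z gives the same grasp; the last joint's range is limited). The gripper opens to 85 mm and grips with 20 to 120 N. Pads are 22 mm wide; open, the fingers measure 114 mm over their backs; the gripper's body (76 mm by 85 mm) begins 54 mm behind the grasp point. The pads swing forward as they close: fully open they stand 13 mm farther back than shut.
Start: joints at [1.227, 0.707, -0.028, 1.485, 0.022, 0.951, -0.075], TCP at [0.171, -0.549, 0.231] pointing down, gripper open.
Joint ranges: [-2.71, 2.71], [-0.32, 2.16], [-1.57, 1.52], [0, 2.45], [-1.46, 4.6], [0, 2.02], [-2.83, 2.83]. Speed limits (rad/s): [1.89, 1.89, 2.57, 2.57, 3.01, 3.01, 3.01].

### API

Orientations are given as [roll, pitch, yaw] about the fixed x, y, z axes, in that order (R = Rz(yaw) Ry(pitch) Rx(roll)).
In Python, from plant import ctrl, get_image gives the robot as it stands. The module is installed in compiled form; this text tells all that it offers.
- The arm moves only by the tool jog_arm, never from a script. Its argument "deltas" is text: rows parted by semicolons, each of 5 numbers parted by spaces: the shift along the tool's x, y, z in mm, then the turn about the tool's z in rad, then the gripper command: -1 is fully open, 1 is shut, values between are in proportion. In form: dx dy dz spin gripper; .... A call has 1 to 12 rows; each row shifts and turns the commanded pose from where the row before left it, along the tool's axes as they then stand; what a row does not reach is not made up. A row lasts 1/10 s, in which the tool goes at most 50 mm and 8.59 degrees, less where a joint would pass 70% of its speed; a pose out of reach is approached as far as the arm can. A call with a gripper value outside its range is refused whole. The fingers move at their own pace and stop on an object; "newtons" is the grip in N (left out, the last holds). Time passes only in rows, so rows that do not move let the fingers close. It gives the time, the measured TCP pose, the force, the opening and the grip force at its end, in the units of the state.
- ctrl.read_state(): the state, without advancing time (a new reading comes with each control period).
- get_image(name): name is "scene" or "top" or "wrist"; returns a dict with "color" (400x640x3 uint8, red, green, blue), "mtx" (3x3 intrinsics, pixels), "k1" (the pictures are not rectified: a ray, as slopes to the right and down, at radius r is drawn at 1 + k1 r^2 times it, then the intrinsics apply), "pose" (4x4, takes a point from camera to world coordinates); the wrist camera has in their place "T_tool_cam" (4x4, takes a point from camera to tool coordinates, whose origin is the TCP and whose axes are the flange's). Camera axes: x right, y down, z forward; pixel columns grow to the right and rows downward; lengths in m; the calibration is good to about 2 mm. A picture is of the moment at which its call begins: read the wrist's pose just before it. There is no depth.
- ctrl.job_done(): hands the job in; it is judged then, once.
The state is a dict: "time": time; "q": joint angles; "qd": joint speeds; "joint_torque": joint torques, N m; "ee_pos": TCP position; "tcp_rot": TCP orientation; "contact_force": force on the tool from outside, world axes, zero at the start; "moment": the same for the moment, N m; "grip_width": finger opening in m; "grip_force": force on a finger pad.
Only numpy, scipy, OpenCV 4.12 (cv2) and the standard library are available. Lean on these libraries where they do the work, as an engineer would, in place of code of your own. Each camera call takes 0.05 s, during which the arm holds its last target. There are 200 camera calls.

### The job

Stack the two steel tool tins squarely and flush on the screwed-down wooden plinth, the deep tin first and the shallow one on top of it, both with their eyes over the end of the plinth that has no screw tab, and let go of them. Then take the long steel pin with the wooden grip out of the rack and pass it straight down through the upper eye and the lower eye, and finish while still holding it there: its foot showing below the lower eye but clear of the bench, its grip not resting on the upper eye. Leave everything else, including the other two pins in the rack, where it stands.

Things in the scene. Friction and masses are not known exactly. Their poses are not given: they have to be found in the camera images.
- dock: Wooden plinth fixed to the bench, position and yaw vary: a pad 110 (x) x 60 (y) x 12 mm high, origin at the centre of the pad's underside on the bench. At its -x end a 6 mm high tab with two screw heads extends from x = -55 to x = -95 mm; the +x end has none, and the eyes of the tins must project over that +x end.
- tall_tin: Deep closed steel tin, 110 (x) x 56 (y) x 65 mm high, about 0.3 kg, loose on the bench; origin at the centre of its underside, z up. A 32 x 32 x 12 mm steel eye plate sticks out of the middle of its +x end, from 42 to 54 mm above its underside. Flat lid, nothing sticks up. Grip it across its 56 mm width from above. To be stacked with its origin over the plinth's origin, 12 mm up, its x axis along the plinth's. Nothing locates it: it stands by friction.
- flat_tin: Shallow closed steel tin, 110 (x) x 56 (y) x 40 mm high, about 0.22 kg, loose on the bench; origin at the centre of its underside, z up. The same eye plate sticks out of its +x end, from 10 to 22 mm above its underside. Flat lid. Grip it across its 56 mm width from above. To be stacked directly over the deep tin, both origins in line, axes alike; it too stands by friction alone.
- tall_tin_eye (a point): Centre of the hole of the deep tin's eye, at the eye plate's top face (x = 71, z = 54 mm in the tin's frame). Vertical through hole 15 mm in diameter, 12 mm deep.
- flat_tin_eye (a point): Centre of the hole of the shallow tin's eye, at the eye plate's top face (x = 71, z = 22 mm in the tin's frame). Vertical through hole 15 mm in diameter, 12 mm deep.
- rod: The long pin: steel shaft 10 mm in diameter and 115 mm long, its lowest 6 mm tapered to 6 mm, with a round wooden grip on top, 18 mm in diameter and 55 mm long; 170 mm in all, about 0.11 kg. Origin at the centre of its foot (lowest end), z along the pin to the grip. It stands upright in one of the rack's three holes, foot 12 mm above the bench; it is the tallest thing in the rack.
- rod_shoulder (a point): Point on the long pin's axis at the underside of its wooden grip, 115 mm above its foot.
- rack: Wooden block fixed to the bench, 46 (x) x 150 (y) x 50 mm high, origin at the centre of its underside; position and yaw vary. Three holes 11 mm in diameter and 38 mm deep in its top, at y = -50, 0 and +50 mm; the three pins stand in them in any order. Gripping along the block's x keeps the fingers off the neighbours.
- short_pin: Bystander in the rack: like the long pin but with only 60 mm of shaft, 115 mm long in all; origin at its foot. Leave alone.
- dowel: Bystander in the rack: plain wooden dowel, 10 mm in diameter, 130 mm long, no grip; origin at its foot. Leave alone.
- jar: Bystander: white ceramic jar with lid, 54 mm in diameter, 70 mm high; origin under it.
- rib: Bystander: flat wooden rib, 100 x 45 x 8 mm, lying on the bench; origin at the centre of its underside.
- prop: Bystander: plaster-coloured kiln prop, 40 x 40 x 60 mm; origin under it.
- pot: Bystander: terracotta beaker, 76 mm in diameter, 85 mm high; origin under it.
- spray: Bystander: white spray bottle with orange head, 68 mm in diameter, 184 mm high; origin under it.
Mind the look-alikes: they are no part of the job. What is shaped like the flat_tin but blue is not meant. What is shaped like the rod but purple is not meant.

How it is judged:
On the way, in this order (a step that is already met when the one before it is completed fails the run):
1. the deep tin stands squarely on the plinth, eye over the end without tab, let go (x of tall_tin in the frame of dock between -0.01 and 0.01 m and y of tall_tin in the frame of dock between -0.01 and 0.01 m and z of tall_tin in the frame of dock between 0.008 and 0.016 m and x of tall_tin_eye in the frame of dock above 0.05 m and angle between the x axis of tall_tin and the x axis of dock, either way round below 0.1 rad and angle between tall_tin's own z axis and vertical below 0.05 rad and contact force between the fingers and tall_tin below 0.5 N and linear speed of tall_tin below 0.03 m/s), for 0.2 s.
2. the shallow tin stands squarely on the deep one, eye over eye, let go (all of step 1 and x of flat_tin in the frame of tall_tin between -0.008 and 0.008 m and y of flat_tin in the frame of tall_tin between -0.008 and 0.008 m and z of flat_tin in the frame of tall_tin between 0.061 and 0.069 m and x of flat_tin_eye in the frame of tall_tin above 0.05 m and angle between the x axis of flat_tin and the x axis of tall_tin, either way round below 0.1 rad and angle between flat_tin's own z axis and vertical below 0.05 rad and contact force between the fingers and flat_tin below 0.5 N and linear speed of flat_tin below 0.03 m/s), for 0.2 s.
3. the long pin's foot has gone down through the upper eye (z of rod in the frame of flat_tin_eye between -0.1 and -0.014 m and horizontal distance between rod and flat_tin_eye below 0.007 m and angle between rod's own z axis and vertical below 0.12 rad), for 0.05 s.
At the end, for the whole second after the job is handed in: Deep tin within 10 mm of the plinth, shallow within 8 mm of the deep, in line to 0.10 rad, flat, untouched, at rest, eyes over the tabless end; pin within 0.10 rad of vertical through both eyes, foot 3 mm below the lower eye, 10 mm above the bench, grip 4 mm above the upper eye, at rest, held (all of step 2 and x of rod in the frame of tall_tin_eye between -0.006 and 0.006 m and y of rod in the frame of tall_tin_eye between -0.006 and 0.006 m and z of rod in the frame of tall_tin_eye below -0.015 m and height (world z) of rod above 0.01 m and horizontal distance between rod_shoulder and flat_tin_eye below 0.01 m and z of rod_shoulder in the frame of flat_tin_eye above 0.004 m and angle between rod's own z axis and vertical below 0.1 rad and contact force between the fingers and rod above 1 N and linear speed of rod below 0.03 m/s); the arm keeps its last pose, push and grip.
It fails at once if one of the other things on the bench or in the rack is moved more than 30 mm (distance of any of short_pin, dowel, jar, rib, prop, pot, spray from where it was at the start of the episode above 0.03 m).
It also fails if it takes over 67 s, if anything falls off the work surface, if the arm or the gripper's body presses on something with over 40 N, if the wrist force passes 120 N, or if a joint passes its speed limit or range.

## Working session

There is one attempt and no reset: what is moved stays moved. The work goes in short steps, Python scripts to look and compute and a tool call to move; the robot and the scene stay as the last step left them, time stands still between calls to the robot, and variables do not carry over. Pictures are saved under pics/ and viewed, at most 10 in all, crops included, and the job is handed in when it is done.

Besides the shell and the picture viewer there is one more tool, called after "Emit:" by a JSON object that holds its "api" and its "payload". jog_arm: Moves the arm, as the interface text tells. Its arguments: {"type":"object","properties":{"deltas":{"type":"string"},"newtons":{"type":"number"}},"required":["deltas"]}

```bash
mkdir -p pics; cat > h.py <<'E'
import numpy as np, cv2
from plant import ctrl, get_image
from scipy.spatial.transform import Rotation as R
def save(name,img,fn): cv2.imwrite('pics/'+fn,img[:,:,::-1])
def ray(im,uv,T=None):
    T=im['pose'] if T is None else T
    K=np.array(im['mtx']);p=np.atleast_2d(np.array(uv,float))
    d=(p-[K[0,2],K[1,2]])/[K[0,0],K[1,1]]
    u=d.copy()
    for _ in range(20): u=d/(1+im['k1']*(u**2).sum(1,keepdims=True))
    v=np.c_[u,np.ones(len(u))]@np.array(T)[:3,:3].T
    return np.array(T)[:3,3],v
def plane(im,uv,z,T=None):
    o,v=ray(im,uv,T); return o+v*((z-o[2])/v[:,2:])
def toolT(s):
    T=np.eye(4);T[:3,:3]=R.from_euler('xyz',s['tcp_rot']).as_matrix();T[:3,3]=s['ee_pos'];return T
def wrist():
    s=ctrl.read_state();im=get_image('wrist');return im,toolT(s)@np.array(im['T_tool_cam'])
E
python3 - <<'E'
from h import *
import pickle
s=ctrl.read_state();print(s,ctrl.tcp_to_grasp)
D={}
for n in('scene','top'):
    D[n]=get_image(n);save(n,D[n]['color'],n+'.png');print(n,D[n]['pose'],D[n]['mtx'],D[n]['k1'])
pickle.dump(D,open('D.pkl','wb'))
E
```

```text
{'time': 0.0, 'q': array([ 1.22731122,  0.70706996, -0.02761764,  1.48495204,  0.02203059,
        0.95091215, -0.07551418]), 'qd': array([ 0.00015613,  0.00029129,  0.00059404, -0.00058468,  0.00150408,
       -0.00038254,  0.00054504]), 'joint_torque': array([-1.07872597e-04, -8.83203363e+01,  1.23439986e+00, -2.36165947e+01,
        1.67714583e-02,  6.70725000e-03,  1.04108040e-04]), 'ee_pos': array([ 0.17082472, -0.54878347,  0.2308575 ]), 'tcp_rot': array([-3.14055599e+00,  5.69355190e-05,  3.01788501e-01]), 'contact_force': array([-0.32099276, -0.00721248,  0.41689706]), 'moment': array([0.00204795, 0.04660428, 0.03780771]), 'grip_force': 0.0, 'grip_width': 0.0859451540227325} 0.0187
scene [[-0.5838797   0.52225266 -0.62155986  1.21935547]
 [ 0.81152495  0.35412715 -0.46478082  0.50205108]
 [-0.0226218  -0.77578742 -0.63058872  0.79295321]
 [ 0.          0.          0.          1.        ]] [[398.03874202   0.         316.89383186]
 [  0.         398.03874202 201.03925164]
 [  0.           0.           1.        ]] -0.07878558492609056
top [[ 0.008751   -0.98220277  0.18761969  0.35573517]
 [-0.99986303 -0.01123062 -0.01215731 -0.01697609]
 [ 0.01404803 -0.1874876  -0.98216651  1.00204945]
 [ 0.          0.          0.          1.        ]] [[377.72969167   0.         321.62913934]
 [  0.         377.72969167 197.20636931]
 [  0.           0.           1.        ]] 0.009603469754987
```

View pics/top.png

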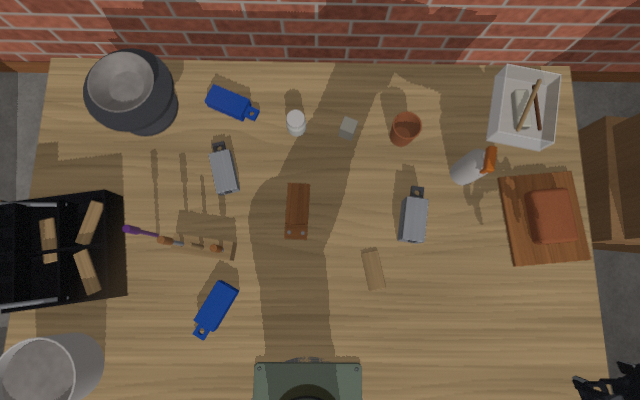

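View pics/scene.png

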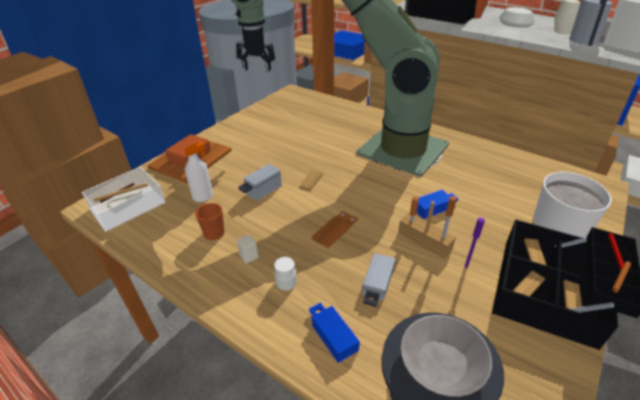

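```bash
python3 - <<'E'
from h import *
import pickle
D=pickle.load(open('D.pkl','rb'))
def crop(n,x,y,w,h,W,H): return cv2.resize(D[n]['color'][y:y+h,x:x+w],(W,H),interpolation=cv2.INTER_CUBIC)
a=np.hstack([crop('scene',390,180,100,75,400,300),crop('top',110,200,140,105,400,300)])
b=np.hstack([crop('scene',345,245,64,72,267,300),crop('scene',230,150,64,72,267,300),np.zeros((300,266,3),np.uint8)])
t=np.vstack([crop('top',195,130,64,36*2,133,150),crop('top',385,175,64,72,133,150)]);b[:,534:667]=t
b[:150,667:]=crop('top',275,175,44,72,133,150)[:, :133]
save('',np.vstack([a,b]),'crops.png')
E
```

```text
(no output)
```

View pics/crops.png

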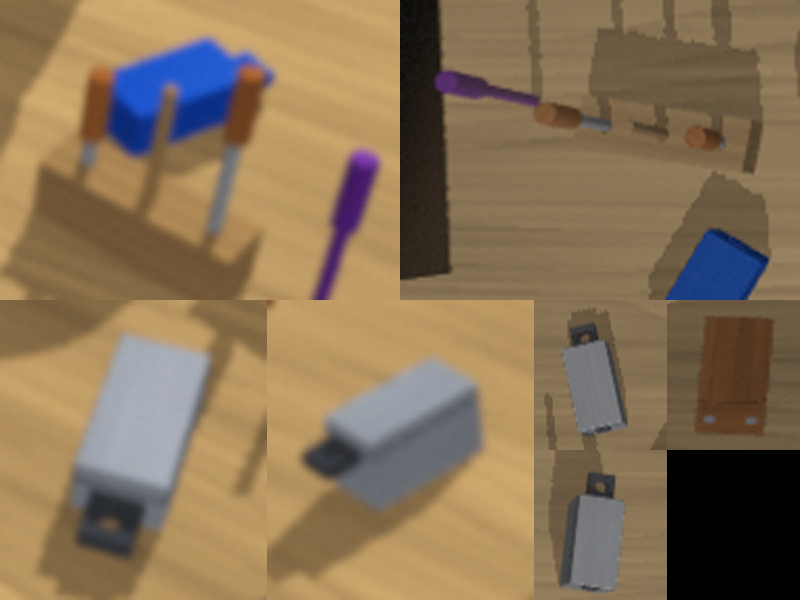

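```bash
python3 - <<'E'
from h import *
import pickle
D=pickle.load(open('D.pkl','rb'))
im=D['top'];c=im['color'];hsv=cv2.cvtColor(c,cv2.COLOR_RGB2HSV)
print('lid',hsv[167,224],hsv[215,415],'side',hsv[225,404],'eye',hsv[150,219],'dock',hsv[205,297],hsv[232,297],'wood',hsv[280,330],hsv[200,280],'grip',hsv[240,166],hsv[248,214])
def meas(name,m,roi,z):
    x,y,w,h=roi;mm=np.zeros_like(m);mm[y:y+h,x:x+w]=m[y:y+h,x:x+w]
    cs,_=cv2.findContours(mm,cv2.RETR_EXTERNAL,cv2.CHAIN_APPROX_NONE);k=max(cs,key=cv2.contourArea)[:,0]
    P=plane(im,k,z)[:,:2].astype(np.float32)
    r=cv2.minAreaRect(P*1000);print(name,len(k),k.min(0),k.max(0),np.round(r,1) if 0 else r)
H,S,V=[hsv[...,i].astype(int) for i in range(3)]
lid=((S<60)&(V>125)).astype(np.uint8)*255
meas('flat',lid,(195,130,64,72),.040)
meas('tall',lid,(385,175,64,72),.065)
dk=((H<12)&(S>110)).astype(np.uint8)*255
meas('dock',dk,(275,170,45,80),.012)
save('',np.dstack([lid,dk,dk]),'m.png')
E
```

```text
lid [120   6 127] [107  14 127] side [102  11 118] eye [14 41 68] dock [ 13 159  85] [ 13 157  94] wood [ 18  95 134] [ 18 105  95] grip [ 14 146  89] [ 13 150 121]
flat 9 [229 187] [233 189] ((560.2782592773438, 205.9818878173828), (4.54306173324585, 10.565006256103516), 15.240074157714844)
tall 118 [414 204] [427 241] ((474.1006164550781, -272.97552490234375), (30.348630905151367, 93.9265365600586), 77.18960571289062)
dock 1 [302 226] [302 226] ((467.23095703125, 21.686582565307617), (0.0, 0.0), 0.0)
```

```bash
cat >> h.py <<'E'
def meas(im,m,roi,z,T=None,name=''):
    x,y,w,h=roi;mm=np.zeros(m.shape,np.uint8);mm[y:y+h,x:x+w]=m[y:y+h,x:x+w].astype(np.uint8)*255
    mm=cv2.morphologyEx(mm,cv2.MORPH_OPEN,np.ones((3,3)))
    cs,_=cv2.findContours(mm,cv2.RETR_EXTERNAL,cv2.CHAIN_APPROX_NONE);k=max(cs,key=cv2.contourArea)[:,0]
    P=plane(im,k,z,T)[:,:2].astype(np.float32);r=cv2.minAreaRect(P*1000)
    b=cv2.boxPoints(r);e=b[1]-b[0];f=b[2]-b[1];l=e if np.linalg.norm(e)>np.linalg.norm(f) else f
    a=np.arctan2(l[1],l[0]);a=(a+np.pi/2)%np.pi-np.pi/2
    print(name,'px',k.min(0),k.max(0),'c',np.round(r[0],1),'size',np.round(r[1],1),'yaw %.3f'%a);return k,r,a
def move(s,xy,z,yaw):
    "deltas in tool axes mm: x,y,z, spin"
    T=toolT(s);d=T[:3,:3].T@(np.r_[xy,z]-T[:3,3])*1000
    a=(np.arctan2(T[1,0],T[0,0])-yaw+np.pi/2)%np.pi-np.pi/2
    print('move',np.round(d,1),'spin %.3f'%a)
E
python3 - <<'E'
from h import *
import pickle
D=pickle.load(open('D.pkl','rb'))
im=D['top'];c=cv2.GaussianBlur(im['color'],(3,3),0);hsv=cv2.cvtColor(c,cv2.COLOR_RGB2HSV)
H,S,V=[hsv[...,i].astype(int) for i in range(3)]
print(np.c_[V[215,396:432],S[215,396:432]].T.tolist());print(np.c_[V[170,205:245],S[170,205:245]].T.tolist())
meas(im,(S<50)&(V>95),(195,130,64,72),.040,name='flat')
_,r,a=meas(im,(S<50)&(V>100),(385,175,64,72),.065,name='tall')
meas(im,(S>125)&(V>50),(275,170,45,80),.012,name='dock')
g=(S>120)&(V>60)
meas(im,g,(150,225,32,30),.182,name='grip')
print('rod top',plane(im,[[161,238]],.182),'short',plane(im,[[210,247]],.127))
w,T=wrist();print(np.round(w['T_tool_cam'],3),w['mtx'],w['k1'])
s=ctrl.read_state();print(s['ee_pos']);move(s,np.array(r[0])/1000,.30,a)
E
```

```text
[[106, 106, 105, 95, 79, 70, 69, 67, 78, 105, 122, 125, 125, 125, 124, 124, 124, 124, 125, 126, 127, 126, 125, 126, 127, 127, 127, 126, 126, 126, 123, 129, 137, 141, 142, 142], [101, 101, 100, 78, 32, 0, 4, 4, 3, 7, 8, 8, 8, 10, 8, 10, 10, 8, 10, 10, 12, 10, 10, 10, 10, 8, 10, 10, 12, 10, 10, 55, 89, 96, 97, 97]]
[[135, 135, 135, 134, 134, 130, 123, 119, 122, 122, 122, 122, 122, 122, 123, 123, 123, 124, 124, 124, 125, 125, 124, 124, 124, 124, 124, 117, 96, 74, 78, 95, 109, 124, 132, 133, 133, 133, 133, 133], [96, 96, 98, 97, 97, 90, 58, 11, 8, 8, 8, 8, 8, 8, 8, 8, 8, 8, 10, 8, 8, 8, 8, 10, 10, 12, 10, 11, 11, 3, 39, 83, 98, 99, 97, 96, 98, 98, 98, 96]]
flat px [209 149] [237 193] c [603.5 230.8] size [119.1  55.1] yaw 0.264
tall px [402 197] [428 243] c [ 479.6 -263.5] size [ 54.7 115.2] yaw -0.146
dock px [284 183] [309 239] c [508.5  36.4] size [ 60.2 149.5] yaw -0.044
grip px [157 236] [172 244] c [414.8 309.8] size [33.1 15.7] yaw 1.384
rod top [[0.41919058 0.31730982 0.182     ]] short [[0.40393502 0.22671547 0.127     ]]
[[ 0.    -0.957 -0.292  0.073]
 [ 1.     0.     0.     0.   ]
 [-0.    -0.292  0.957 -0.143]
 [ 0.     0.     0.     1.   ]] [[303.64990136   0.         315.00977397]
 [  0.         303.64990136 197.90749002]
 [  0.           0.           1.        ]] -0.0063560196156439135
[ 0.17088425 -0.54882945  0.23096204]
move [ 379.6 -180.7  -68.9] spin 0.448
```

Emit:
{"api": "jog_arm", "payload": {"deltas": "40 -19 -7 0 -1; 40 -19 -7 0 -1; 40 -19 -7 0 -1; 40 -19 -7 0 -1; 40 -19 -7 0 -1; 40 -19 -7 0 -1; 40 -19 -7 0 -1; 40 -19 -7 0 -1; 40 -19 -7 0 -1; 20 -10 -6 0.149 -1; 0 0 0 0.149 -1; 0 0 0 0.149 -1"}}

```text
time: 1.35
ee_pos: [0.4803, -0.2625, 0.3001]
tcp_rot: [-3.141, 0.0, -0.15]
contact_force: [-0.5, 0.1, -1.1]
grip_width: 0.0854
grip_force: 0.0
```

```bash
cat > lid.py <<'E'
from h import *
import sys
z=float(sys.argv[1]);fn=sys.argv[2]
im,T=wrist();s=ctrl.read_state();print(s['time'],s['ee_pos'],s['tcp_rot'])
save('',im['color'],fn)
c=cv2.GaussianBlur(im['color'],(3,3),0);hsv=cv2.cvtColor(c,cv2.COLOR_RGB2HSV);H,S,V=[hsv[...,i].astype(int) for i in range(3)]
k,r,a=meas(im,(S<50)&(V>95),(0,0,640,400),z,T,'lid')
move(s,np.array(r[0])/1000,z-.02,a)
E
python3 lid.py .065 w1.png
```

```text
1.4 [ 0.48015011 -0.26279965  0.30011397] [-3.14138111e+00  3.50601462e-04 -1.60238346e-01]
lid px [294 116] [339 204] c [ 485.4 -266.1] size [ 55.7 111.3] yaw -0.143
move [  5.8   2.5 255.1] spin -0.017
```

View pics/w1.png

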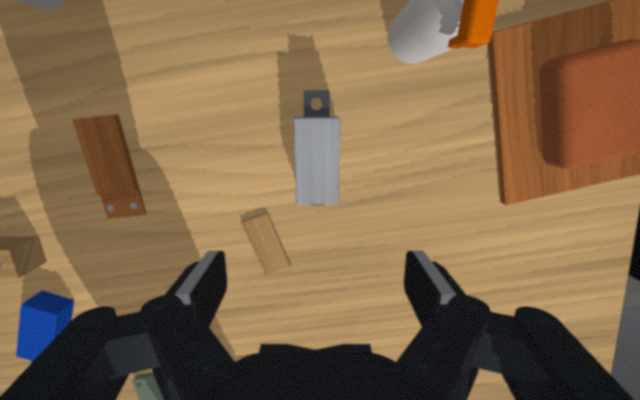

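```bash
python3 lid.py .065 w1b.png; python3 -c "
from h import *
for i in range(3):
    get_image('wrist');s=ctrl.read_state();print(s['time'],s['ee_pos'],s['tcp_rot'])"
```

```text
1.45 [ 0.48000076 -0.26292354  0.30010367] [ 3.14152399e+00  5.92852178e-04 -1.47554798e-01]
lid px [293 116] [338 204] c [ 485.1 -265.9] size [ 55.2 111.1] yaw -0.138
move [  5.6   2.2 255.1] spin -0.009
1.5 [ 0.47995224 -0.26303875  0.30011027] [ 3.14152302e+00  5.56577581e-04 -1.41876382e-01]
1.55 [ 0.47988721 -0.26314973  0.30017094] [-3.14149402e+00  3.66928322e-04 -1.40590389e-01]
1.6 [ 0.47984768 -0.26325584  0.30021324] [-3.14140899e+00  2.49768254e-04 -1.40960106e-01]
```

Emit:
{"api": "jog_arm", "payload": {"deltas": "5.7 2 40 0 -1; 0 0 40 0 -1; 0 0 40 0 -1; 0 0 40 0 -1; 0 0 40 0 -1; 0 0 35 0 -1; 0 0 20 0 -1; 0 0 10 0 -1; 0 0 0 0 -1; 0 0 0 0 1; 0 0 0 0 1; 0 0 0 0 1", "newtons": 50}}

```text
time: 2.8
ee_pos: [0.4858, -0.2662, 0.0366]
tcp_rot: [3.141, -0.002, -0.145]
contact_force: [-1.8, 0.1, 11.6]
grip_width: 0.0553
grip_force: 53.1
```

Emit:
{"api": "jog_arm", "payload": {"deltas": "0 0 0 0 1; 0 0 0 0 1; 0 0 0 0 1; 0 0 -10 0 1; 0 0 -20 0 1; 0 0 -30 0 1; 0 0 -30 0 1; 0 0 0 0 1; 0 0 0 0 1"}}

```text
time: 3.7
ee_pos: [0.4855, -0.266, 0.1261]
tcp_rot: [3.141, -0.001, -0.145]
contact_force: [-0.4, 1.3, -3.5]
grip_width: 0.0552
grip_force: 54.6
```

```bash
python3 - <<'E'
from h import *
im,T=wrist();s=ctrl.read_state();print(s);save('',im['color'],'w2.png')
E
```

```text
{'time': 3.75, 'q': array([ 0.38666431,  0.82510276,  0.10968269,  1.69093434, -0.13666531,
        0.63320212, -1.14409931]), 'qd': array([ 0.00143186,  0.02330146, -0.00112906,  0.00367807, -0.00151505,
       -0.00286   ,  0.00018782]), 'joint_torque': array([-4.53353848e-02, -9.43329477e+01,  4.60213825e+00, -1.80801666e+01,
        2.57457665e-02,  1.02237111e-01, -5.12841158e-03]), 'ee_pos': array([ 0.48515124, -0.26583745,  0.12528575]), 'tcp_rot': array([-3.14134253e+00,  1.06332038e-04, -1.44971845e-01]), 'contact_force': array([-0.37206874,  0.04771627, -3.9719433 ]), 'moment': array([-0.03336036,  0.0417545 ,  0.00399185]), 'grip_force': 54.555065631866455, 'grip_width': 0.055478059928017576}
```

View pics/w2.png

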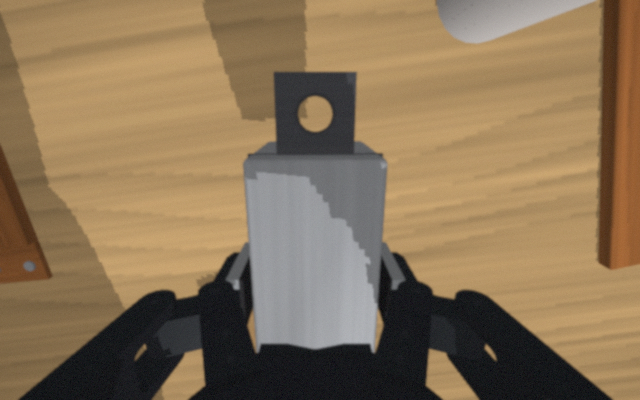

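Emit:
{"api": "jog_arm", "payload": {"deltas": "-2 -30 -25 0 1; -2 -40 -25 0 1; -2 -40 -25 0 1; 0 -36 -25 -0.1 1; 0 0 0 0 1; 0 0 0 0 1; 0 0 0 0 1"}}

```text
time: 4.45
ee_pos: [0.4999, -0.1214, 0.2244]
tcp_rot: [3.141, 0.002, -0.047]
contact_force: [-0.5, -0.3, -2.7]
grip_width: 0.0554
grip_force: 55.1
```

```bash
cat > dock.py <<'E'
from h import *
import sys
im,T=wrist();s=ctrl.read_state();print(s['time'],s['ee_pos'],s['tcp_rot']);fn=sys.argv[1]
save('',im['color'],fn)
c=cv2.GaussianBlur(im['color'],(3,3),0);hsv=cv2.cvtColor(c,cv2.COLOR_RGB2HSV);H,S,V=[hsv[...,i].astype(int) for i in range(3)]
x0,x1,y0,y1=map(int,sys.argv[2:6])
k,r,a=meas(im,(S>125)&(V>45),(x0,y0,x1-x0,y1-y0),.012,T,'dock')
c0=np.array(r[0])+20*np.array([np.cos(a),np.sin(a)]);print('pad centre',c0)
E
python3 dock.py w3.png 0 260 0 400; python3 - <<'E'
from h import *
w=cv2.imread('pics/w2.png')[:,:,::-1]
g=cv2.cvtColor(w,cv2.COLOR_RGB2HSV)
# hole in eye plate
reg=(g[...,2]<110)&(g[...,1]<90);m=np.zeros(reg.shape,np.uint8);m[75:150,277:354]=(~reg[75:150,277:354])*255
cs,_=cv2.findContours(m,cv2.RETR_EXTERNAL,1)
for k in cs:
    if cv2.contourArea(k)>200: print(cv2.minEnclosingCircle(k),cv2.contourArea(k)); hc=cv2.minEnclosingCircle(k)[0]
im=get_image('wrist');Tc=np.array(im['T_tool_cam'])
# tool frame: z down; tin bottom at tool z: tcp .0366 at bench -> bottom at +.0366, eye top z_tool=.0366-.054
p=plane(im,[hc],.0366-.054,Tc);print('hole in tool',p*1000)
q=plane(im,[[246,157],[386,155],[258,352],[372,352]],.0366-.065,Tc);print('lid pts in tool',np.round(q*1000,1))
E
```

```text
4.5 [ 0.49992628 -0.12158545  0.2244081 ] [ 3.14153483e+00  1.76992071e-03 -4.71066281e-02]
dock px [149 101] [216 224] c [511.4  32.3] size [ 64.2 147.8] yaw -0.042
pad centre [531.38186264  31.49609572]
((314.7604675292969, 113.29069519042969), 18.225114822387695) 949.0
hole in tool [[ 70.46170262   0.70536564 -17.4       ]]
lid pts in tool [[ 54.8 -25.3 -28.4]
 [ 55.5  27.6 -28.4]
 [-36.6 -25.8 -28.4]
 [-36.7  27.4 -28.4]]
```

View pics/w3.png

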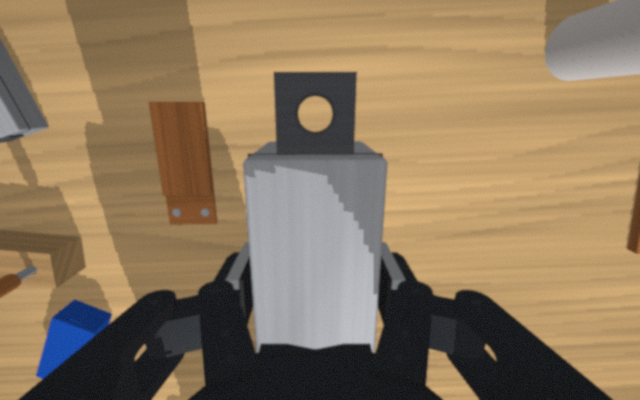

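Emit:
{"api": "jog_arm", "payload": {"deltas": "5.7 -39.4 0 0 1; 5.7 -39.4 20 0 1; 5.7 -39.4 20 0 1; 5.6 -39.4 20 -0.004 1; 0 0 40 0 1; 0 0 30 0 1; 0 0 20 0 1; 0 0 15 0 1; 0 0 0 0 1; 0 0 0 0 1; 0 0 5 0 1; 0 0 2 0 1"}}

```text
time: 5.75
ee_pos: [0.5305, 0.0357, 0.0535]
tcp_rot: [-3.141, -0.001, -0.041]
contact_force: [-0.2, -0.2, -2.8]
grip_width: 0.0548
grip_force: 55.0
```

Emit:
{"api": "jog_arm", "payload": {"deltas": "0 0 1 0 1; 0 0 1 0 1; 0 0 1 0 1; 0 0 1 0 1; 0 0 0 0 1; 0 0 0 0 1"}}

```text
time: 6.35
ee_pos: [0.5303, 0.0357, 0.0493]
tcp_rot: [-3.142, 0.0, -0.041]
contact_force: [-0.6, 0.0, -3.7]
grip_width: 0.0553
grip_force: 55.0
```

Emit:
{"api": "jog_arm", "payload": {"deltas": "0 0 1 0 1; 0 0 0 0 1; 0 0 1 0 1; 0 0 0 0 1"}}

```text
time: 6.75
ee_pos: [0.5303, 0.0357, 0.0486]
tcp_rot: [-3.141, -0.001, -0.041]
contact_force: [-7.6, 1.2, 29.7]
grip_width: 0.055
grip_force: 58.9
```

Emit:
{"api": "jog_arm", "payload": {"deltas": "0 0 -1 0 1; 0 0 0 0 -1; 0 0 0 0 -1; 0 0 0 0 -1; 0 0 -20 0 -1; 0 0 -40 0 -1; 0 0 -40 0 -1; 0 0 -40 0 -1; 0 0 -40 0 -1; 0 0 -40 0 -1; 0 0 0 0 -1; 0 0 0 0 -1"}}

```text
time: 7.95
ee_pos: [0.5304, 0.0358, 0.2687]
tcp_rot: [-3.141, -0.001, -0.041]
contact_force: [-0.0, 0.6, -0.8]
grip_width: 0.0856
grip_force: 0.0
```

```bash
cat > look.py <<'E'
from h import *
import sys
# lid (z), eye hole (ze) and pose, wrist camera
z,ze,fn=float(sys.argv[1]),float(sys.argv[2]),sys.argv[3]
im,T=wrist();s=ctrl.read_state();print(s['time'],s['ee_pos'],s['tcp_rot']);save('',im['color'],fn)
c=cv2.GaussianBlur(im['color'],(3,3),0);hsv=cv2.cvtColor(c,cv2.COLOR_RGB2HSV);H,S,V=[hsv[...,i].astype(int) for i in range(3)]
k,r,a=meas(im,(S<50)&(V>95),(150,0,340,255),z,T,'lid')
g=cv2.cvtColor(im['color'],cv2.COLOR_RGB2HSV)
d=((g[...,2]<75)&(g[...,1]<90)).astype(np.uint8)*255
cs,h=cv2.findContours(d,cv2.RETR_CCOMP,cv2.CHAIN_APPROX_NONE)
for q,hh in zip(cs,h[0]):
    if hh[3]>=0 and cv2.contourArea(q)>25 and q[:,0,1].max()<220:
        e=cv2.minEnclosingCircle(q);p=plane(im,[e[0]],ze,T)[0]*1000
        print('hole px',np.round(e[0],1),round(e[1],1),'world',np.round(p,1),'rel lid',np.round(p[:2]-r[0],1))
E
python3 look.py .077 .066 w4.png; python3 - <<'E'
from h import *
c=cv2.imread('pics/w4.png'); 
t=get_image('top');x=cv2.resize(t['color'][120:270,180:380,::-1],(640,400)[:2]); 
cv2.imwrite('pics/v4.png',np.hstack([cv2.resize(c,(400,300)),cv2.resize(x,(400,300))]))
E
```

```text
8.0 [0.53006644 0.03579894 0.26788661] [-3.14148027e+00  5.65430797e-04 -4.10381536e-02]
lid px [290 123] [340 220] c [530.2  34.7] size [ 56.  111.1] yaw -0.032
hole px [130.5  48.5] 6.7 world [668.6 221.   66. ] rel lid [138.3 186.3]
```

View pics/v4.png

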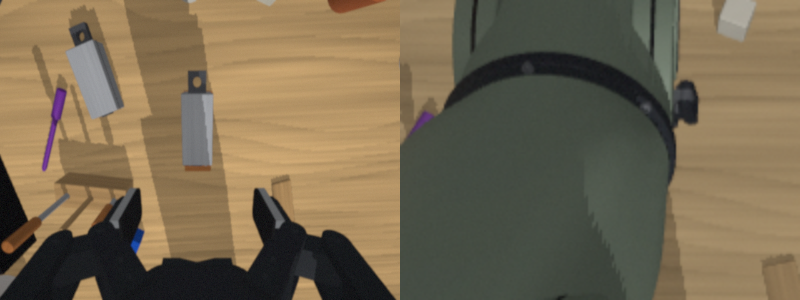

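Emit:
{"api": "jog_arm", "payload": {"deltas": "13 -39.6 0 0 -1; 13 -39.6 0 0 -1; 13 -39.6 0 0 -1; 13 -39.6 0 0 -1; 13 -39.6 0 -0.1 -1; 0 0 0 -0.1 -1; 0 0 0 -0.105 -1; 0 0 0 0 -1; 0 0 0 0 -1; 0 0 0 0 -1; 0 0 0 0 -1"}}

```text
time: 9.15
ee_pos: [0.6033, 0.2308, 0.2682]
tcp_rot: [-3.142, 0.0, 0.262]
contact_force: [-0.1, -0.2, 0.0]
grip_width: 0.0855
grip_force: 0.0
```

```bash
python3 look.py .040 .022 w5.png; python3 - <<'E'
from h import *
import pickle
D=pickle.load(open('D.pkl','rb'))
def tri(uv,wv):
    a,u=ray(D['top'],[uv]);b,v=ray(D['scene'],[wv]);u=u[0];v=v[0]
    s=np.linalg.lstsq(np.c_[u,-v],b-a,rcond=None)[0];p=a+u*s[0];q=b+v*s[1];return np.round((p+q)/2*1000,1),np.linalg.norm(p-q)*1000
print('purple top',tri((127,229),(480,221)))
print('rod top',tri((161,238),(453,198)),'short',tri((210,247),(415,199)))
E
```

```text
9.2 [0.60335019 0.23084216 0.26828795] [-3.14149716e+00  8.14818949e-05  2.62569854e-01]
lid px [294 116] [340 205] c [609.7 230.1] size [110.8  55.6] yaw 0.258
hole px [ 11. 199.] 5.8 world [451.8 614.3  22. ] rel lid [-157.8  384.3]
hole px [ 77.5 179.9] 4.6 world [502.4 527.9  22. ] rel lid [-107.3  297.8]
hole px [114.    3.5] 6.2 world [722.  496.3  22. ] rel lid [112.3 266.2]
hole px [70.  3.] 4.5 world [709.8 544.6  22. ] rel lid [100.2 314.5]
purple top (array([440.2, 400.9, 161.6]), np.float64(1.709051162639395))
rod top (array([418.8, 319.4, 180. ]), np.float64(2.6713070877911047)) short (array([405.5, 224.2, 125.7]), np.float64(6.411125300167013))
```

Emit:
{"api": "jog_arm", "payload": {"deltas": "6 1.5 40 0 -1; 0 0 40 0 -1; 0 0 40 0 -1; 0 0 40 0 -1; 0 0 40 0 -1; 0 0 30 0 -1; 0 0 18 0 -1; 0 0 8 0 -1; 0 0 0 0 -1; 0 0 0 0 1; 0 0 0 0 1; 0 0 0 0 1", "newtons": 45}}

```text
time: 10.4
ee_pos: [0.6102, 0.2312, 0.0138]
tcp_rot: [-3.141, -0.002, 0.264]
contact_force: [-2.2, -1.4, 10.0]
grip_width: 0.0552
grip_force: 48.1
```

Emit:
{"api": "jog_arm", "payload": {"deltas": "0 0 0 0 1; 0 0 0 0 1; 0 0 0 0 1; 0 0 -10 0 1; 0 0 -30 0 1; 0 0 -40 0 1; 0 0 -40 0 1; 0 0 -40 0 1; 0 0 -20 0 1; 0 0 0 0 1; 0 0 0 0 1; 0 0 0 0 1"}}

```text
time: 11.6
ee_pos: [0.6091, 0.2308, 0.1913]
tcp_rot: [3.142, 0.002, 0.264]
contact_force: [0.4, -0.2, -2.6]
grip_width: 0.0553
grip_force: 48.9
```

```bash
cat > held.py <<'E'
from h import *
import sys
# held tin in tool frame: tool-z of the eye's top face
zt=float(sys.argv[1]);im=get_image('wrist');w=im['color'];save('',w,sys.argv[2]);g=cv2.cvtColor(w,cv2.COLOR_RGB2HSV);Tc=np.array(im['T_tool_cam'])
d=((g[...,2]<75)&(g[...,1]<90)).astype(np.uint8)*255
cs,h=cv2.findContours(d,cv2.RETR_CCOMP,cv2.CHAIN_APPROX_NONE)
for q,hh in zip(cs,h[0]):
    if hh[3]>=0 and cv2.contourArea(q)>300 and q[:,0,1].max()<220:
        e=cv2.minEnclosingCircle(q);print('px',e,'hole in tool',np.round(plane(im,[e[0]],zt,Tc)*1000,1))
E
python3 held.py -.009 w6.png
```

```text
px ((316.0, 112.28378295898438), 18.955224990844727) hole in tool [[70.5  1.  -9. ]]
```

Emit:
{"api": "jog_arm", "payload": {"deltas": "-25.4 33.6 0 0 1; -25.4 33.6 0 0 1; -25.4 33.6 0 0 1; -25.4 33.6 0 0 1; -25.4 33.4 0 0 1; 0 0 0 0.1 1; 0 0 0 0.1 1; 0 0 0 0.105 1; 0 0 0 0 1; 0 0 0 0 1; 0 0 40 0 1; 0 0 20 0 1"}}

```text
time: 12.85
ee_pos: [0.5301, 0.036, 0.1303]
tcp_rot: [-3.141, 0.002, -0.038]
contact_force: [1.2, 1.3, -1.4]
grip_width: 0.0552
grip_force: 48.9
```

Emit:
{"api": "jog_arm", "payload": {"deltas": "0 0 20 0 1; 0 0 10 0 1; 0 0 3 0 1; 0 0 0 0 1; 0 0 0 0 1; 0 0 0 0 1"}}

```text
time: 13.45
ee_pos: [0.531, 0.036, 0.1]
tcp_rot: [-3.141, -0.001, -0.041]
contact_force: [-0.2, 0.5, -3.4]
grip_width: 0.0554
grip_force: 48.9
```

Emit:
{"api": "jog_arm", "payload": {"deltas": "-0.4 0 3 0 1; 0 0 2 0 1; 0 0 1 0 1; 0 0 1 0 1; 0 0 0 0 1; 0 0 0 0 1; 0 0 0 0 1"}}

```text
time: 14.15
ee_pos: [0.5303, 0.0359, 0.0924]
tcp_rot: [-3.142, -0.0, -0.041]
contact_force: [-0.9, 0.2, -2.7]
grip_width: 0.0549
grip_force: 48.9
```

Emit:
{"api": "jog_arm", "payload": {"deltas": "0 0 1 0 1; 0 0 0 0 1; 0 0 0 0 1"}}

```text
time: 14.45
ee_pos: [0.5303, 0.0359, 0.0913]
tcp_rot: [-3.141, 0.0, -0.041]
contact_force: [-0.0, -0.4, -2.2]
grip_width: 0.0552
grip_force: 48.9
```

Emit:
{"api": "jog_arm", "payload": {"deltas": "0 0 0.6 0 1; 0 0 0 0 1; 0 0 0 0 1"}}

```text
time: 14.75
ee_pos: [0.5303, 0.0359, 0.0908]
tcp_rot: [-3.141, -0.0, -0.041]
contact_force: [-1.0, 0.7, 1.3]
grip_width: 0.055
grip_force: 49.4
```

Emit:
{"api": "jog_arm", "payload": {"deltas": "0 0 0 0 -1; 0 0 0 0 -1; 0 0 0 0 -1; 0 0 -15 0 -1; 0 0 -35 0 -1; 0 0 -40 0 -1; 0 0 -40 0 -1; 0 0 -40 0 -1; 0 0 -10 0 -1; 0 0 0 0 -1; 0 0 0 0 -1; 0 0 0 0 -1"}}

```text
time: 15.95
ee_pos: [0.5299, 0.0359, 0.2694]
tcp_rot: [3.141, 0.002, -0.041]
contact_force: [1.0, -0.1, -0.6]
grip_width: 0.0853
grip_force: 0.0
```

```bash
python3 look.py .117 .099 w7.png; python3 - <<'E'
from h import *
w,T=wrist();s=get_image('scene')
a=cv2.resize(w['color'][60:260,220:420],(400,400),interpolation=2);b=cv2.resize(s['color'][140:300,270:430],(400,400),interpolation=2)
save('',np.hstack([a,b]),'v7.png')
E
```

```text
16.0 [0.52997448 0.03586043 0.26951759] [ 3.14134193e+00  1.95287678e-03 -4.12832342e-02]
lid px [287 125] [344 232] c [530.4  34.8] size [ 55.8 109.8] yaw -0.043
hole px [314.9 107.9] 8.4 world [600.6  32.2  99. ] rel lid [70.2 -2.6]
```

View pics/v7.png

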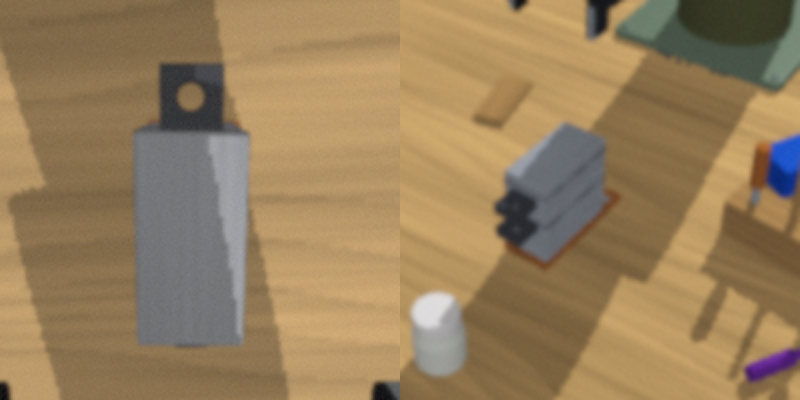

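Emit:
{"api": "jog_arm", "payload": {"deltas": "-15.3 -34.8 -4 0 -1; -15.3 -34.8 -4 0 -1; -15.3 -34.8 -4 0 -1; -15.3 -34.8 -4 0 -1; -15.3 -34.8 -4 0 -1; -15.3 -34.8 -4 0 -1; -15.3 -34.8 -4 0 -1; -15.3 -34.8 -4 0 -1; 0 0 0 -0.147 -1; 0 0 0 -0.147 -1; 0 0 0 -0.147 -1; 0 0 0 -0.147 -1"}}

```text
time: 17.3
ee_pos: [0.4194, 0.3191, 0.3023]
tcp_rot: [3.142, 0.001, 0.553]
contact_force: [-0.4, -0.4, -0.7]
grip_width: 0.0854
grip_force: 0.0
```

Emit:
{"api": "jog_arm", "payload": {"deltas": "0 0 0 -0.147 -1; 0 0 0 -0.147 -1; 0 0 0 -0.147 -1; 0 0 0 -0.147 -1; 0 0 0 -0.147 -1; 0 0 0 -0.147 -1; 0 0 0 0 -1; 0 0 0 0 -1; 0 0 0 0 -1"}}

```text
time: 18.2
ee_pos: [0.4194, 0.3191, 0.3026]
tcp_rot: [-3.141, 0.0, 1.425]
contact_force: [-0.1, 0.3, -0.7]
grip_width: 0.0853
grip_force: 0.0
```

```bash
python3 - <<'E'
from h import *
im,T=wrist();s=ctrl.read_state();print(s['time'],s['ee_pos'],s['tcp_rot'],s['q'])
sc=get_image('scene')
save('',np.vstack([im['color'],np.hstack([cv2.resize(sc['color'][180:300,380:520],(233,200)),np.zeros((200,407,3),np.uint8)])]),'w8.png')
c=cv2.GaussianBlur(im['color'],(3,3),0);hsv=cv2.cvtColor(c,cv2.COLOR_RGB2HSV);H,S,V=[hsv[...,i].astype(int) for i in range(3)]
m=((S>125)&(V>60)&(H<20)).astype(np.uint8)*255;m[260:]=0
cs,_=cv2.findContours(m,cv2.RETR_EXTERNAL,cv2.CHAIN_APPROX_NONE)
for q in cs:
    if cv2.contourArea(q)>60:
        e=cv2.minEnclosingCircle(q);print(cv2.boundingRect(q),cv2.contourArea(q),np.round(e[0],1),np.round(e[1],1),np.round(plane(im,[e[0]],.182,T)*1000,1))
E
```

```text
18.25 [0.41942113 0.31912922 0.30262553] [-3.14144324e+00  1.21458677e-04  1.42601595e+00] [-0.61255445  0.55725246 -0.17885306  1.53244737  0.10790445  1.06175909
 -0.9623413 ]
(308, 238, 15, 22) 282.5 [315.  249.3] 12.0 [[410.2 261.5 182. ]]
(305, 172, 22, 29) 482.5 [315.  185.6] 14.9 [[419.3 323.7 182. ]]
```

View pics/w8.png

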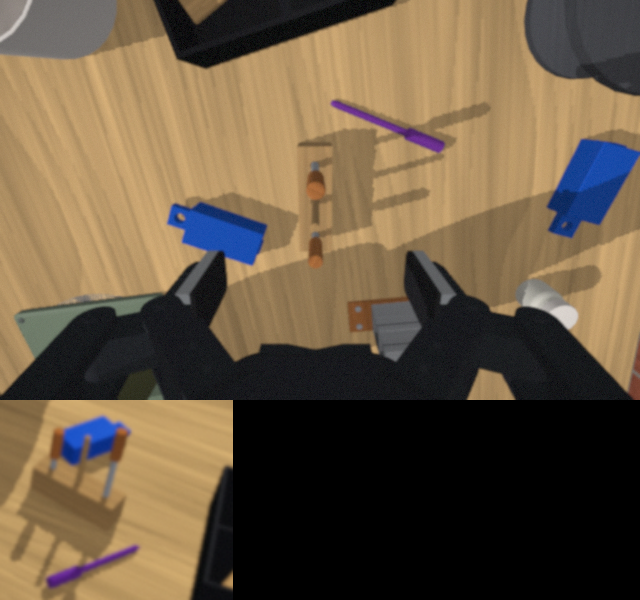

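Emit:
{"api": "jog_arm", "payload": {"deltas": "0 0 40 0 -1; 0 0 40 0 -1; 0 0 40 0 -1; 0 0 30 0 -1; 0 0 16 0 -1; 0 0 0 0 -1; 0 0 0 0 -1; 0 0 0 0 1; 0 0 0 0 1; 0 0 0 0 1; 0 0 0 0 1; 0 0 0 0 1", "newtons": 60}}

```text
time: 19.5
ee_pos: [0.4195, 0.3192, 0.137]
tcp_rot: [3.141, -0.0, 1.429]
contact_force: [-2.1, -0.3, 5.2]
grip_width: 0.0167
grip_force: 58.3
```

Emit:
{"api": "jog_arm", "payload": {"deltas": "0 0 0 0 1; 0 0 0 0 1; 0 0 0 0 1; 0 0 0 0 1"}}

```text
time: 19.9
ee_pos: [0.4195, 0.3193, 0.137]
tcp_rot: [3.142, -0.0, 1.429]
contact_force: [-1.0, 1.1, 5.8]
grip_width: 0.0161
grip_force: 58.3
```

Emit:
{"api": "jog_arm", "payload": {"deltas": "0 0 -10 0 1; 0 0 -10 0 1; 0 0 -20 0 1; 0 0 -20 0 1; 0 0 -30 0 1; 0 0 -30 0 1; 0 0 -30 0 1; 0 0 -10 0 1; 0 0 0 0 1; 0 0 0 0 1; 0 0 0 0 1"}}

```text
time: 21.0
ee_pos: [0.4192, 0.3188, 0.2957]
tcp_rot: [-3.14, 0.001, 1.429]
contact_force: [-0.2, -0.1, -0.8]
grip_width: 0.0166
grip_force: 58.6
```

```bash
cat > pin.py <<'E'
from h import *
import sys
im,T=wrist();s=ctrl.read_state();print(s['time'],s['ee_pos'],s['tcp_rot']);save('',im['color'],sys.argv[1]);g=cv2.cvtColor(im['color'],cv2.COLOR_RGB2HSV)
m=((g[...,1]<60)&(g[...,2]>60)).astype(np.uint8);rows={}
for r in range(180,256,3):
    x=np.where(m[r,285:345])[0]
    print(r,(x.min()+285,x.max()+285,len(x)) if len(x) else None,end=' | ')
E
python3 pin.py w9.png
```

```text
21.05 [0.4192443  0.31890336 0.29580343] [-3.14044038e+00  1.12093060e-03  1.42890002e+00]
180 None | 183 None | 186 None | 189 (np.int64(312), np.int64(317), 6) | 192 (np.int64(310), np.int64(319), 10) | 195 (np.int64(309), np.int64(319), 11) | 198 (np.int64(309), np.int64(320), 12) | 201 (np.int64(309), np.int64(320), 12) | 204 (np.int64(309), np.int64(320), 12) | 207 (np.int64(308), np.int64(320), 13) | 210 (np.int64(308), np.int64(320), 13) | 213 (np.int64(308), np.int64(321), 14) | 216 (np.int64(308), np.int64(321), 14) | 219 (np.int64(308), np.int64(321), 14) | 222 (np.int64(308), np.int64(321), 14) | 225 (np.int64(307), np.int64(321), 15) | 228 (np.int64(307), np.int64(322), 16) | 231 (np.int64(307), np.int64(322), 16) | 234 None | 237 None | 240 (np.int64(285), np.int64(344), 21) | 243 (np.int64(285), np.int64(344), 20) | 246 (np.int64(285), np.int64(344), 19) | 249 (np.int64(285), np.int64(344), 17) | 252 (np.int64(285), np.int64(344), 17) | 255 (np.int64(285), np.int64(344), 17) |
```

```bash
python3 - <<'E'
from h import *
w=cv2.imread('pics/w9.png');g=cv2.cvtColor(w,cv2.COLOR_BGR2GRAY)
print('foot',w[180:196,312:317].mean(1).astype(int).tolist());print('sh',w[226:240,311:318].mean(1).astype(int).tolist())
im=get_image('wrist');Tc=np.array(im['T_tool_cam']);print(np.round(Tc,4))
print('tip edge',plane(im,[[314.5,187]],.125,Tc)*1000,plane(im,[[314.5,188]],.125,Tc)*1000)
print('mid',plane(im,[[314.5,210]],.07,Tc)*1000,'sh',plane(im,[[314.5,232]],.010,Tc)*1000)
E
```

```text
foot [[96, 142, 179], [94, 142, 178], [96, 143, 179], [97, 144, 180], [94, 141, 177], [96, 143, 179], [95, 141, 176], [98, 136, 168], [101, 124, 146], [103, 110, 119], [103, 104, 104], [105, 103, 102], [106, 104, 102], [106, 104, 102], [105, 103, 101], [103, 101, 100]]
sh [[106, 103, 101], [107, 103, 102], [105, 103, 101], [105, 101, 101], [102, 100, 100], [94, 95, 101], [76, 84, 100], [52, 70, 99], [40, 64, 98], [34, 62, 97], [35, 63, 98], [35, 63, 98], [35, 63, 97], [34, 61, 97]]
[[ 1.000e-04 -9.566e-01 -2.913e-01  7.330e-02]
 [ 1.000e+00  3.000e-04 -6.000e-04 -6.000e-04]
 [ 7.000e-04 -2.913e-01  9.566e-01 -1.428e-01]
 [ 0.000e+00  0.000e+00  0.000e+00  1.000e+00]]
tip edge [[  2.17118097  -1.24602031 125.        ]] [[  1.22714234  -1.24642293 125.        ]]
mid [[-0.85537229 -1.12185401 70.        ]] sh [[ 7.37516877 -0.98149185 10.        ]]
```

Emit:
{"api": "jog_arm", "payload": {"deltas": "-33.7 27.6 0 0 1; -33.7 27.6 0 0 1; -33.7 27.6 0 0 1; -33.7 27.6 0 0 1; -33.7 27.6 0 0 1; -33.7 27.6 0 0 1; -33.7 27.6 0 0 1; -34 27.9 0 0 1; 0 0 20 0 1; 0 0 20 0 1; 0 0 10 0 1; 0 0 0 0 1"}}

```text
time: 22.3
ee_pos: [0.5997, 0.0207, 0.2455]
tcp_rot: [-3.139, 0.0, 1.429]
contact_force: [0.5, -0.1, -0.5]
grip_width: 0.0166
grip_force: 58.9
```

Emit:
{"api": "jog_arm", "payload": {"deltas": "0 0 0 0 1; 0 0 0 0 1; 0 0 0 0 1"}}

```text
time: 22.6
ee_pos: [0.6004, 0.0207, 0.2474]
tcp_rot: [3.141, -0.0, 1.429]
contact_force: [-0.4, 0.5, -1.0]
grip_width: 0.0167
grip_force: 58.9
```

```bash
cat > servo.py <<'E'
from h import *
import sys
im,T=wrist();s=ctrl.read_state();print(s['time'],s['ee_pos'],s['tcp_rot'],s['grip_width']);save('',im['color'],sys.argv[1])
Tc=np.array(im['T_tool_cam']);g=cv2.cvtColor(im['color'],cv2.COLOR_RGB2HSV)
ze=s['ee_pos'][2]-.099
d=((g[...,2]<75)&(g[...,1]<90)).astype(np.uint8)*255
cs,h=cv2.findContours(d,cv2.RETR_CCOMP,cv2.CHAIN_APPROX_NONE)
for q,hh in zip(cs,h[0]):
    a=cv2.contourArea(q);b=cv2.boundingRect(q)
    if a>80 and b[1]<200 and abs(b[0]-315)<120:
        e=cv2.minEnclosingCircle(q);print('hole' if hh[3]>=0 else 'dark',b,a,np.round(e,1) if 0 else e,'tool',np.round(plane(im,[e[0]],ze,Tc)*1000,1))
E
python3 servo.py w10.png; cp pics/w10.png /tmp/; python3 - <<'E'
import cv2;w=cv2.imread('pics/w10.png');cv2.imwrite('pics/v10.png',cv2.resize(w[100:260,215:415],(800,640)[:1]+(600,),interpolation=2))
E
```

```text
22.65 [0.60031352 0.0207297  0.24725526] [ 3.14084019e+00 -2.37465286e-04  1.42892062e+00] 0.01645141705174545
dark (297, 150, 33, 39) 1053.0 ((313.1026916503906, 168.791748046875), 22.703222274780273) tool [[ 14.3  -2.7 148.3]]
hole (307, 163, 15, 10) 89.5 ((314.0, 167.5), 7.017934322357178) tool [[ 15.6  -1.8 148.3]]
```

View pics/v10.png

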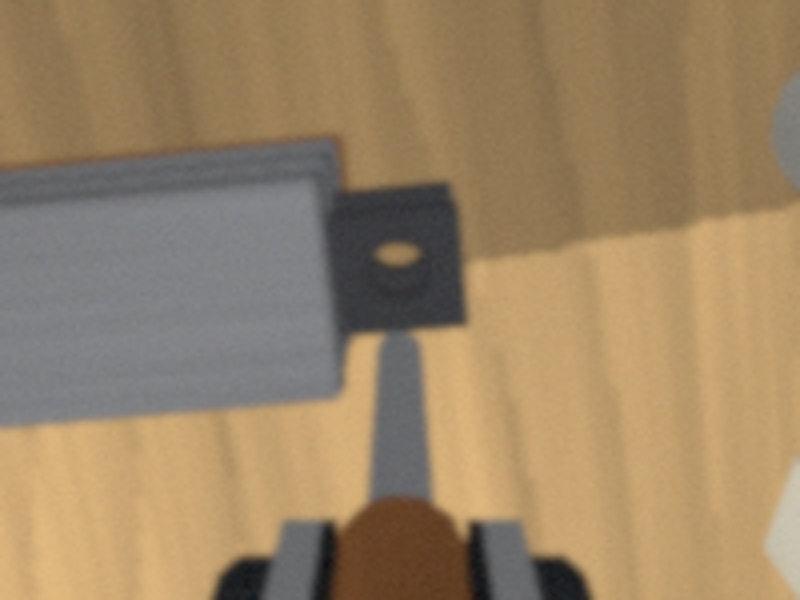

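Emit:
{"api": "jog_arm", "payload": {"deltas": "7 -0.2 0 0 1; 6.9 0 0 0 1; 0 0 0 0 1; 0 0 0 0 1; 0 0 8 0 1; 0 0 6 0 1; 0 0 4 0 1; 0 0 4 0 1; 0 0 4 0 1; 0 0 4 0 1; 0 0 0 0 1; 0 0 0 0 1"}}

```text
time: 23.85
ee_pos: [0.602, 0.0344, 0.2168]
tcp_rot: [3.142, -0.0, 1.429]
contact_force: [0.5, 0.3, -1.2]
grip_width: 0.0165
grip_force: 58.9
```

```bash
python3 servo.py w11.png; python3 - <<'E'
import cv2;w=cv2.imread('pics/w11.png');g=cv2.cvtColor(w,cv2.COLOR_BGR2HSV)[...,2]
for r in range(160,214,3): print(r,''.join('%4d'%v for v in g[r,294:340:2]))
E
```

```text
23.9 [0.60200947 0.03442091 0.21687139] [ 3.14138212e+00 -1.80761037e-04  1.42872351e+00] 0.016425779208094776
dark (295, 167, 37, 45) 1003.0 ((313.10443115234375, 189.28074645996094), 25.897239685058594) tool [[  2.   -2.5 117.9]]
160   97  91 101 126 155 161 165 163 159 154 153 155 151 153 148 158 161 160 157 155 149 146 144
163  103  94  99 118 153 160 163 165 161 159 155 152 155 152 155 152 155 158 158 154 153 147 145
166   96  94  97 113 147 155 158 152 150 147 137 128 124 116 116 108  99 116 151 157 155 149 146
169   91  88  71  69  77  78  68  65  65  59  60  62  58  59  64  67  66  86 146 156 156 150 146
172   93  86  68  64  60  66  63  62  63  62  64  66  61  63  62  64  63  73 125 152 154 149 148
175   92  87  70  64  59  60  59  55  56  58  49  56  56  56  56  55  58  57  83 147 157 154 152
178   88  60  60  56  60  58  61  61  61  62  63  61  65  60  64  62  65  66  77 139 157 152 147
181   96  70  60  68  65  63  66  64  65  65  65  65  65  58  62  64  63  64  69 128 155 157 150
184   98  70  66  65  64  65  66  66  63  64  65  61  66  65  67  65  64  61  68 126 153 160
[... 177 characters left out ...]
3  63 134 191 206 201
193  114  80  65  68  65  65  56  75 105 110 109 107 108  90  62  60  61  60  68 121 190 206 205
196  120  91  67  62  63  64  59  72 104 111 105 107 107  90  59  63  66  69  68 112 186 195 200
199  123  93  68  65  61  61  59  75 106 108 110 111 106  92  63  69  66  66  61  99 186 190 196
202  126 102  74  66  66  70  66  80 107 106 108 110 110  97  69  65  65  68  61  97 180 195 195
205  130 108  75  65  66  61  61  92 106 105 107 110 111 103  71  65  60  71  63  84 166 194 195
208  133 113  79  62  62  62  68  86 108 109 111 107 109 104  74  64  65  67  65  83 161 195 197
211  135 121  86  67  74  82  85  93 109 106 110 109 109 112 150 169 174 182 186 194 202 197 195
```

Emit:
{"api": "jog_arm", "payload": {"deltas": "0 0 4 0 1; 0 0 5 0 1; 0 0 6 0 1; 0 0 6 0 1; 0 0 6 0 1; 0 0 4 0 1; 0 0 0 0 1; 0 0 0 0 1"}}

```text
time: 24.7
ee_pos: [0.602, 0.0345, 0.1858]
tcp_rot: [3.142, -0.0, 1.429]
contact_force: [1.4, 0.9, -0.7]
grip_width: 0.0169
grip_force: 58.9
```

Emit:
{"api": "jog_arm", "payload": {"deltas": "0 0 4 0 1; 0 0 4 0 1; 0 0 5 0 1; 0 0 5 0 1; 0 0 5 0 1; 0 0 4 0 1; 0 0 3 0 1; 0 0 0 0 1; 0 0 0 0 1; 0 0 0 0 1; 0 0 0 0 1; 0 0 0 0 1"}}

```text
time: 25.9
ee_pos: [0.602, 0.0344, 0.1558]
tcp_rot: [3.141, -0.0, 1.429]
contact_force: [0.1, 0.3, -1.8]
grip_width: 0.0166
grip_force: 58.9
```

```bash
python3 - <<'E'
from h import *
w,T=wrist();s=get_image('scene');st=ctrl.read_state();print(st['ee_pos'],st['contact_force'],st['moment'],st['grip_force'])
a=cv2.resize(w['color'][100:260,215:415],(400,320),interpolation=2);b=cv2.resize(s['color'][150:278,250:410],(400,320),interpolation=2)
save('',np.hstack([a,b]),'v12.png')
g=cv2.cvtColor(w['color'],cv2.COLOR_RGB2HSV)[...,2]
for r in range(165,235,4): print(r,''.join('%4d'%v for v in g[r,290:342:2]))
E
```

```text
[0.60195426 0.03441594 0.15577089] [-0.40948336 -1.18319379 -0.90207871] [-0.03940669 -0.03347545 -0.01744015] 58.89656066894531
165  114 113 108 128 158 169 168 170 169 168 164 161 157 157 161 161 159 161 170 169 165 161 161 157 156 153
169  109 109 106 125 147 169 167 172 169 170 165 161 161 158 158 155 160 162 169 172 167 164 162 161 154 154
173   93 101 101 112 137 163 169 171 172 168 168 161 161 158 157 158 163 158 161 164 166 165 163 160 159 151
177  104  94 105 114 132 161 168 170 170 170 168 167 161 159 158 158 159 160 159 159 164 165 160 160 160 154
181  100  95 105 105 118 153 158 156 149 134 136 124 117 106  99  90  86  79  72  68  72 123 159 161 159 155
185  100  82  61  58  56  57  60  63  59  62  58  60  65  68  62  68  70  67  70  67  68 105 154 159 163 158
189  107  93  71  68  61  66  70  70  68  69  67  68  69  68  64  69  69  70  69  66  67  90 148 160 162 156
193  100  92  69  67  66  63  63  64  60  60  60  60  56  61  56  57  54  54  55  57  57  56  83 149 164 160
197   72  60  57  60  57  58  63  56  60  55  62  63  61  61  63  67  65  68  66  67  64  68  72 13
[... 290 characters left out ...]
91  75  67  69  66  69  70  69  71 117 197 216
213   89  69  68  68  67  71  66  68  71  98 115 115 117 114 116 108  81  63  65  69  66  68  65 108 190 201
217   94  72  70  69  69  67  67  60  64 102 112 113 115 113 116 110  87  61  65  63  65  68  65  95 176 201
221   98  77  68  66  70  66  64  52  62 103 116 114 114 114 117 112  86  55  65  67  69  71  67  83 166 203
225  106  79  68  71  66  64  66  66  75 105 116 114 115 116 116 112  96  66  65  67  70  65  66  72 160 203
229  110  85  70  66  64  66  66  63  83 109 112 113 114 114 117 111  97  72  66  73  67  70  67  70 147 200
233  115  92  74  67  70  66  68  64  84 106 108 109 109 107 107 108 101  73  71  71  69  68  64  70 128 201
```

```bash
python3 -c "
from plant import ctrl
print(ctrl.job_done())"
```

```text
the job is handed in; nothing more can be done
None
```

I handed the job in at about 26 s of robot time; no verdict came back. The deep and shallow tins are stacked and released on the plinth with both eyes over the tabless end, and the long pin is held through both eyes with its foot about 31 mm above the bench (from the arm's pose, not seen directly) and no contact force. The purple look-alike pin (not on the do-not-move list) is now lying on the bench. I estimated it upright at the start and never approached it, so it probably toppled on its own.

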